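# Reset the thread tension dial

## Task

Reset the thread tension on the unit that carries the wooden thread spool: turn its dial clockwise (seen from above) all the way to its stop, then turn it back two clicks and let go. Do not turn the dial of the other unit, the one with the small bobbin.

Things in the scene. Friction and masses are not known exactly. Their poses are not given: they have to be found in the camera images.
- spool_unit: Grey tension unit with the wooden spool, fixed to the counter; plate 205x82x10 mm, low metal drum 74 mm wide, top at 34 mm. Origin: on the counter under the dial's axis; x runs along the plate to an upright spindle at x = 110 mm (top 66 mm high) holding a flanged wooden thread spool 38 mm wide, 50 high. A like unit with a bobbin 21 mm wide, 11 high stands beside it; either may be on the left.
- spool_dial (a joint): The dial to set, in rad: 0 at the clockwise stop, growing counterclockwise seen from above, far stop at 2.62. It clicks into a rest every 30 degrees (0.524), so two clicks back is 1.047. It starts between 0.45 and 1.25, or at a rest next to that. A light detent (about 0.05 N m) draws it to the nearest rest when let go, unless left midway; no other spring.
- spool_dial_grip (a point): Where to grip that dial: on its vertical axis, 62 mm above the counter. Black disc 54 mm wide, its top 41 mm above the counter, with an upright bar 46 mm long, 14 thick, top at 74 mm: grip it across from above. x: along the bar to its pointer end (white line), y: across the bar, z: up; turns with the dial. Six dark marks on the drum show the rests, the broadest the clockwise stop.
- bobbin_dial_pointer (a point): Pointer end of the other dial, on the unit with the small bobbin (not to be turned): on top of the end of its bar, 23 mm from that dial's axis, 74 mm above the counter; x points along that bar, away from the axis.

How it is judged:
On the way:
1. the spool unit's dial is turned clockwise to its stop (value of joint spool_dial below 0.1 rad), for 0.1 s.
At the end, for the whole second after the job is handed in: The spool unit's dial, having been at its clockwise stop, rests two clicks (60 degrees, within 12 degrees) counterclockwise of that stop (value of joint spool_dial between 0.837 and 1.257 rad and velocity of joint spool_dial between -0.1 and 0.1 rad/s); the robot touches nothing.
It fails at once if the dial of the unit with the bobbin is turned (its pointer end moves more than 12 mm) (distance of bobbin_dial_pointer from where it was at the start of the episode above 0.012 m).
It also fails if it takes over 38 s, if anything falls off the work surface, if the arm or the gripper's body presses on something with over 40 N, if the wrist force passes 120 N, or if a joint passes its speed limit or range.

## Robot

A 7-joint arm with a two-finger parallel gripper is mounted at the origin on the work surface; the furniture and walls round the work are solid. World frame = base frame: x ahead of the robot, y to its left, z up, the work surface at z = 0. Lengths are in m, angles in rad, forces in N, time in s.
With the tool pointing down it reaches from about 0.425 to 0.925 m from the base axis. Payload 6.8 kg.
Tool frame: the origin (TCP) lies midway between the tips of the shut fingers; the grasp point (between the pads) lies 19 mm behind it; x points along the fingers, y is the direction in which the jaws open and shut, and the axes are right-handed (so a half turn about x gives the same grasp; the last joint's range is limited). The gripper opens to 85 mm and grips with 20 to 120 N. Pads are 22 mm wide; open, the fingers measure 114 mm over their backs; the gripper's body (76 mm by 85 mm) begins 54 mm behind the grasp point. The pads swing forward as they close: fully open they stand 13 mm farther back than shut.
Start: joints at [-1.354, 0.477, 0.022, 1.555, -0.011, 1.109, -0.083], TCP at [0.215, 0.64, 0.198] pointing down, gripper open.
Joint ranges: [-2.96, 2.96], [-0.34, 2.1], [-1.41, 1.46], [0.24, 2.44], [-1.37, 4.51], [0.17, 1.92], [-2.96, 2.96]. Speed limits (rad/s): [2.39, 2.39, 3.14, 3.14, 3.14, 3.14, 3.14].

## Interface

Orientations are given as a rotation vector (axis times angle).
In Python, from bench import r gives the robot as it stands.
- The arm moves only by the tool carry_out, never from a script. Its argument "targets" is one flat list of numbers, 7 for each row, row after row: the finger opening in m, from 0 to 0.0854, then the shift along the tool's x, y, z in m, then the turn, a rotation vector about the tool's x, y, z in units of 5 degrees (1.0 is 5 degrees). A call has 1 to 12 rows; each row is the pose to reach, as a shift and turn from the pose measured when the call began, along the tool's axes at that moment; what a row does not reach only later rows make up. A row lasts 1/8 s, in which the tool goes at most 62.5 mm and 10.7 degrees, less where a joint would pass 70% of its speed; a pose out of reach is approached as far as the arm can. A call with a gripper value outside its range is refused whole. The fingers move at their own pace and stop on an object; "squeeze" is the grip in N (left out, the last holds). Time passes only in rows, so rows that repeat a pose let the fingers close. It gives the time, the measured TCP pose, the force and the opening at its end, in the units of the state.
- r.get_obs(): the state, without advancing time (a new reading comes with each control period).
- r.grab_frame(name): name is "scene" or "side" or "wrist"; returns the picture (420x560x3 uint8, blue, green, red); there is no depth.
- r.camera_info(name): a dict with "fx", "fy", "cx", "cy" (pixels), "xyz" and "orientation" of the camera in the world. Camera axes: x right, y up, looking along -z (the intrinsics and any distortion apply to the point x, -y, -z); pixel columns grow to the right and rows downward; lengths in m; the calibration is good to about 2 mm. A picture is of the moment at which its call begins: read the wrist's pose just before it. camera_info takes no time and is no camera call; for the wrist camera it gives the pose at the moment of the call.
- r.hand_in(): hands the job in, once; it reports no verdict.
The state is a dict: "clock": time; "joints": joint angles; "qvel": joint speeds; "tau": joint torques, N m; "tcp_pos": TCP position; "orientation": TCP orientation; "contact_force": force on the tool from outside, world axes, zero at the start; "moment": the same for the moment, N m; "grip_width": finger opening in m.
Only numpy, scipy, OpenCV 4.12 (cv2) and the standard library are available. Lean on these libraries where they do the work, as an engineer would, in place of code of your own. Each camera call takes 0.05 s, during which the arm holds its last target. There are 200 camera calls.

## Working session

There is one attempt and no reset: what is moved stays moved. The work goes in short steps, Python scripts to look and compute and a tool call to move; the robot and the scene stay as the last step left them, time stands still between calls to the robot, and variables do not carry over. Pictures are saved under pics/ and viewed, about 8 in all and at most 12, crops included, and the job is handed in when it is done.

Besides the shell and the picture viewer there is one more tool, called by a JSON object that holds its "name" and its "arguments". carry_out: Moves the arm, as the interface text tells. Its arguments: {"type":"object","properties":{"targets":{"type":"array","items":{"type":"number"}},"squeeze":{"type":"number"}},"required":["targets"]}

```bash
mkdir -p pics
cat > h.py <<'E'
import numpy as np, cv2
from scipy.spatial.transform import Rotation as R
from bench import r
def cam(n):
    c=r.camera_info(n); return c
def Rm(o):
    o=np.array(o,float); return R.from_rotvec(o).as_matrix() if o.size==3 else o.reshape(3,3)
def ray2plane(c,u,v,z):
    d=Rm(c['orientation'])@np.array([(u-c['cx'])/c['fx'],-(v-c['cy'])/c['fy'],-1]); p=np.array(c['xyz'])
    return p+d*(z-p[2])/d[2]
def proj(c,P):
    q=Rm(c['orientation']).T@(np.array(P)-np.array(c['xyz'])); return np.array([c['cx']-c['fx']*q[0]/q[2], c['cy']+c['fy']*q[1]/q[2]])
E
python3 - <<'E'
from h import *
print(r.get_obs())
for n in ['scene','side','wrist']:
    print(n,r.camera_info(n)); cv2.imwrite(f'pics/{n}0.png',r.grab_frame(n))
a=cv2.imread('pics/scene0.png');b=cv2.imread('pics/wrist0.png')
E
```

```text
{'clock': 0.0, 'joints': array([-1.35408971,  0.47778979,  0.02236077,  1.55648137, -0.01148498,
        1.10928701, -0.08309205]), 'qvel': array([-1.20279057e-03, -1.45155300e-04, -3.85448151e-04,  1.09066710e-03,
        1.86740052e-05,  7.37393739e-04, -8.10541609e-04]), 'tau': array([ 7.06055494e-05, -5.96455586e+01,  1.60799190e+00, -2.81196374e+01,
        1.24864373e-02,  9.17502330e-03,  1.48309891e-05]), 'tcp_pos': array([0.21523447, 0.63906321, 0.19652047]), 'orientation': array([ 0.25344708,  1.55586444, -0.25633495]), 'contact_force': array([ 0.08684904,  0.36046799, -0.36590114]), 'moment': array([ 1.78707146e-05,  4.47719369e-02, -4.55285533e-02]), 'grip_width': 0.08546846792144953}
scene {'fx': 477.0920175943724, 'fy': 477.0920175943724, 'cx': 279.75832047469055, 'cy': 209.03499197552546, 'xyz': array([-0.04036123, -0.62753589,  0.57005402]), 'orientation': array([ 0.97358334, -0.36114239, -0.61424322])}
side {'fx': 486.1341618946028, 'fy': 486.1341618946028, 'cx': 266.8646066315724, 'cy': 210.06573638785648, 'xyz': array([ 0.42816176, -0.72025188,  0.7242895 ]), 'orientation': array([ 0.82784281, -0.05910467, -0.10142774])}
wrist {'fx': 371.8447758305701, 'fy': 371.8447758305701, 'cx': 285.1185575657163, 'cy': 209.09352078145233, 'xyz': array([0.13919359, 0.66503394, 0.37233602]), 'orientation': array([-0.27389006, -0.19536786,  1.23632894])}
```

View pics/scene0.png

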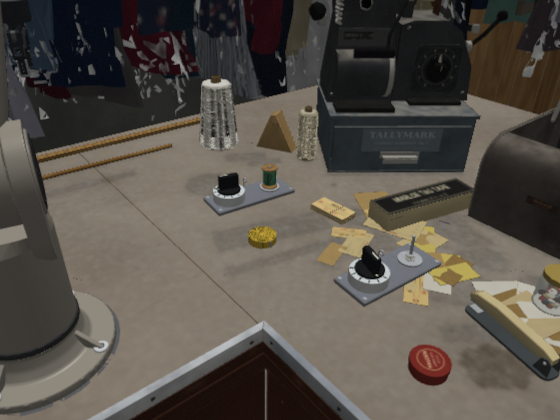

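View pics/wrist0.png

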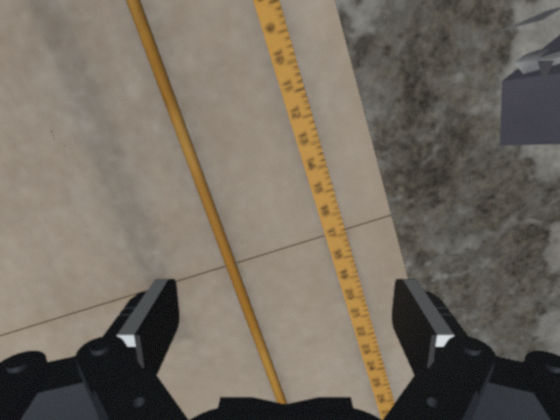

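The scene view shows the spool unit (wooden spool with green thread, ~(269,177); dial ~(229,188)) and the bobbin unit nearer the camera (dial ~(370,268), bobbin ~(411,256)). The wrist view shows only bare counter with rods. Next, enlarged crops of the spool unit in both fixed views.

Run:
```python
from h import *
s=cam('scene'); d=cam('side')
P=ray2plane(s,229,182,.055);S=ray2plane(s,269,177,.04);print(P,S,np.linalg.norm((P-S)[:2]))
print('bobbin',ray2plane(s,370,262,.055),ray2plane(s,411,256,.015))
u=proj(d,P).astype(int);print(u)
a=cv2.imread('pics/scene0.png')[155:220,190:310];b=cv2.imread('pics/side0.png')
b=b[max(u[1]-45,0):u[1]+45,max(0,u[0]-50):u[0]+100]; print(max(u[1]-45,0),max(0,u[0]-50))
a=cv2.resize(a,None,fx=6,fy=6,interpolation=2)[:, :720];b=cv2.resize(b,None,fx=5,fy=5,interpolation=2)
cv2.imwrite('pics/sc1.png',a);cv2.imwrite('pics/sd1.png',b)
```

```text
[0.47824746 0.179386   0.055     ] [0.58275736 0.16584028 0.04      ] 0.10538407740579021
bobbin [ 0.50853328 -0.2166206   0.055     ] [ 0.62802753 -0.22102341  0.015     ]
[240 160]
115 190
```

View pics/sd1.png

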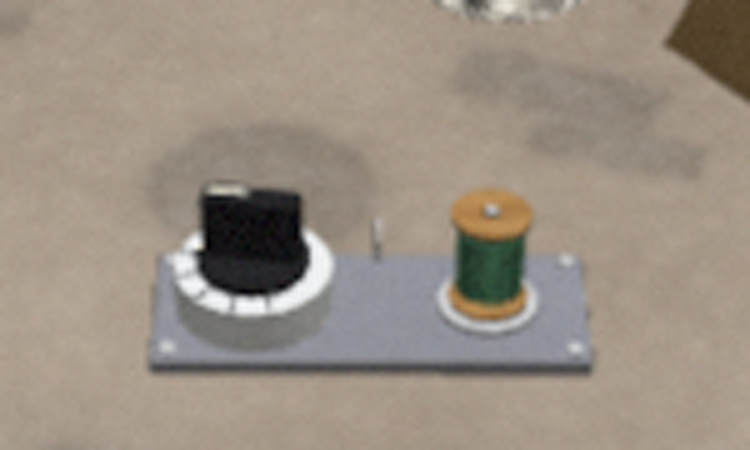

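```bash
cat >> h.py <<'E'
def move_to(P,yaw_y,obs=None):
    """tool-frame shift and turn (5deg units) to TCP P, tool x down, tool y along angle yaw_y (or opposite, smaller turn)"""
    o=obs or r.get_obs(); R0=Rm(o['orientation']); out=[]
    for k in (0,np.pi):
        y=np.array([np.cos(yaw_y+k),np.sin(yaw_y+k),0]); x=np.array([0,0,-1.])
        R1=np.c_[x,y,np.cross(x,y)]
        t=R.from_matrix(R0.T@R1).as_rotvec()/np.radians(5)
        out.append((np.round(R0.T@(np.array(P)-o['tcp_pos']),4),np.round(t,2)))
    return out
E
python3 - <<'E'
from h import *
s=cam('scene'); d=cam('side')
def sd(x,y,z): return ray2plane(d,190+x/5,115+y/5,z)
p=sd(205,190,.074);q=sd(300,197,.074);c=(p+q)/2
print('bar',p,q,c,np.linalg.norm(p-q),np.degrees(np.arctan2(*(p-q)[1::-1])))
print('drum c',(sd(175,272,.034)+sd(333,262,.034))/2, 'spool',sd(491,212,.066))
R0=Rm(r.get_obs()['orientation']);print(R0)
for u,v in [(218,147),(307,158),(275,150)]: print(ray2plane(s,u,v,0))
yaw=np.arctan2(*(p-q)[1::-1])+np.pi/2
print(move_to([c[0],c[1],.17],yaw))
E
```

```text
bar [0.45751335 0.18321085 0.074     ] [0.49993249 0.17374265 0.074     ] [0.47872292 0.17847675 0.074     ] 0.04346296907235041 167.41749529179882
drum c [0.47843574 0.17606525 0.034     ] spool [0.58633747 0.16492661 0.066     ]
[[-3.36566437e-04  3.19073738e-01  9.47729833e-01]
 [-1.35290453e-03  9.47728874e-01 -3.19073896e-01]
 [-9.99999028e-01 -1.38957755e-03  1.12702576e-04]]
[0.62745884 0.46134257 0.        ]
[0.78294095 0.25059809 0.        ]
[0.74544771 0.34569952 0.        ]
[(array([ 0.0273, -0.3526,  0.3967]), array([ 3.48e+01,  2.00e-02, -0.00e+00])), (array([ 0.0273, -0.3526,  0.3967]), array([-1.2 ,  0.  ,  0.02]))]
```

View pics/sc1.png

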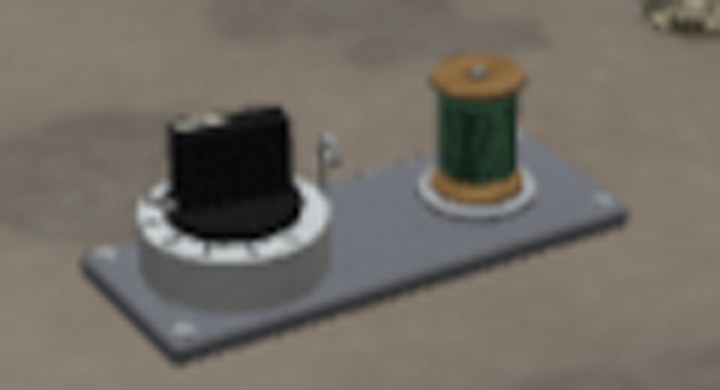

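Both crops agree: black bar, white pointer line at its left end (side crop (205–248,190)), drum and spool as described; the spool axis comes out 108 mm from the dial axis (110 expected). Moving above the dial, jaws across the bar.

{"name": "carry_out", "arguments": {"targets": [0.0854,0.003,-0.04,0.045,-0.15,0,0,0.0854,0.006,-0.08,0.09,-0.3,0,0,0.0854,0.009,-0.118,0.132,-0.4,0,0,0.0854,0.012,-0.157,0.176,-0.5,0,0,0.0854,0.015,-0.196,0.22,-0.7,0,0,0.0854,0.018,-0.235,0.264,-0.8,0,0,0.0854,0.021,-0.274,0.308,-1,0,0,0.0854,0.024,-0.313,0.352,-1.1,0,0,0.0854,0.027,-0.353,0.397,-1.2,0,0,0.0854,0.027,-0.353,0.397,-1.2,0,0,0.0854,0.027,-0.353,0.397,-1.2,0,0,0.0854,0.027,-0.353,0.397,-1.2,0,0]}}

```text
clock: 1.65
tcp_pos: [0.4781, 0.1796, 0.1702]
orientation: [0.17, 1.565, -0.171]
contact_force: [-0.6, -0.6, -0.0]
grip_width: 0.0853
```

Run:
```python
from h import *
o=r.get_obs();print(o['clock'],o['joints'],o['tcp_pos'],o['contact_force'],np.linalg.norm(o['qvel']))
c=cam('wrist');f=r.grab_frame('wrist');import pickle;pickle.dump(c,open('w1.pkl','wb'));cv2.imwrite('pics/w1.png',f)
print(proj(c,[.4787,.178,.074]),c['xyz'])
```

```text
1.65 [-0.66305576  0.23823607  0.21210482  1.98371511 -0.06154073  0.9268023
  0.93376599] [0.47809696 0.179587   0.17020466] [-0.60557221 -0.56430749 -0.01964112] 0.005827633470786479
[283.04100652 199.91031449] [0.39984204 0.19713439 0.34597236]
```

View pics/w1.png

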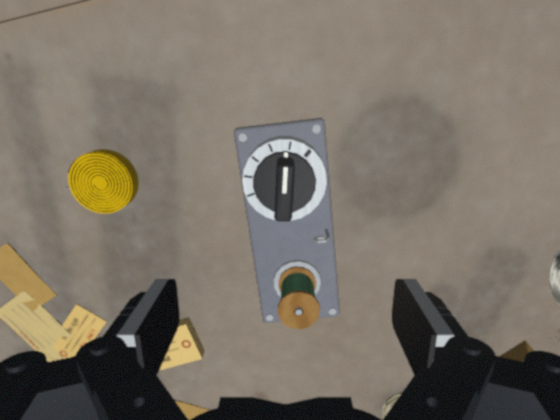

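The wrist view shows the dial at ~(285,180), the pointer end (white dot) up at (286,155), the broadest mark to its right at (307,153), and the others going counterclockwise, so the dial stands one click from the stop (~0.52). The predicted centre is ~13 px off; checking this.

Run:
```python
from h import *
import pickle
c=pickle.load(open('w1.pkl','rb'));im=cv2.imread('pics/w1.png')
g=cv2.cvtColor(im,6);k=im[100:240,220:345]
# black dial (disc+bar) and white drum annulus
m=(k.max(2)<60).astype(np.uint8)
cs=[x for x in cv2.findContours(m,0,2)[0] if cv2.contourArea(x)>300];
for x in cs: print('black',cv2.minEnclosingCircle(x),cv2.contourArea(x))
hs=cv2.cvtColor(k,40);w=((hs[...,1]<30)&(hs[...,2]>165)).astype(np.uint8)
x=np.vstack([q for q in cv2.findContours(w,0,2)[0] if cv2.contourArea(q)>15]);e=cv2.fitEllipse(cv2.convexHull(x));print('drum',e)
uc=np.array(e[0])+[220,100];print('drum c',uc,ray2plane(c,*uc,.034), 'dia mm',e[1][0]/c['fx']*(c['xyz'][2]-.034)*1000)
p=ray2plane(c,287,152,.074);q=ray2plane(c,283.5,219,.074);print('bar',p,q,(p+q)/2,np.linalg.norm(p-q),np.degrees(np.arctan2(*(p-q)[1::-1])))
print('spindle',ray2plane(c,299,312,.066))
print('plate corners',[ray2plane(c,u,v,.01).round(4) for u,v in [(235,129),(325,119),(339,315),(264,322)]])
cv2.imwrite('pics/w1c.png',cv2.resize(k,None,fx=5,fy=5,interpolation=2))
# scene + side drum centre
for n,b in (('scene',(160,215,205,250)),('side',(150,190,218,262))):
    cc=cam(n);f=cv2.imread(f'pics/{n}0.png')[b[0]:b[1],b[2]:b[3]];hs=cv2.cvtColor(f,40);w=((hs[...,1]<35)&(hs[...,2]>165)).astype(np.uint8)
    x=np.vstack([q for q in cv2.findContours(w,0,2)[0] if cv2.contourArea(q)>3]);e=cv2.fitEllipse(cv2.convexHull(x));print(n,e,ray2plane(cc,e[0][0]+b[2],e[0][1]+b[0],.034))
```

```text
black ((64.5, 87.8548355102539), 31.34130096435547) 396.5
drum ((62.35528564453125, 62.090293884277344), (92.32615661621094, 119.96452331542969), 174.33705139160156)
drum c [282.35528564 162.09029388] [0.45752961 0.1818501  0.034     ] dia mm 77.46030302247466
bar [0.44357444 0.1887522  0.074     ] [0.49386225 0.17500573 0.074     ] [0.46871834 0.18187897 0.074     ] 0.052132800116403054 164.71136865219555
spindle [0.58333489 0.16899319 0.066     ]
plate corners [array([0.424, 0.146, 0.01 ]), array([0.4326, 0.2257, 0.01  ]), array([0.6326, 0.2035, 0.01  ]), array([0.6241, 0.1248, 0.01  ])]
scene ((23.390016555786133, 30.165851593017578), (15.578374862670898, 30.92991828918457), 88.24071502685547) [0.47627693 0.18045882 0.034     ]
side ((17.31910514831543, 21.32515525817871), (23.89105224609375, 42.87696075439453), 68.66719818115234) [0.46497043 0.16631367 0.034     ]
```

View pics/w1c.png

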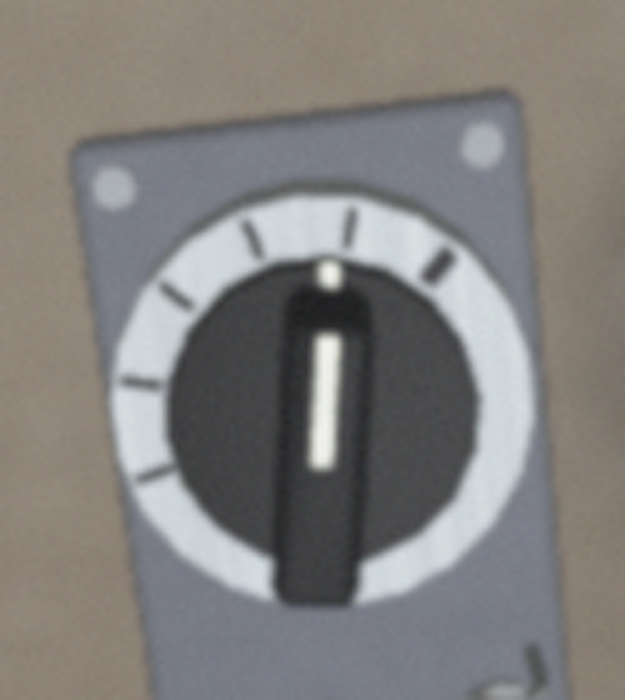

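The crop shows the bar top running from (327,335) at the pointer end to (317,605); the drum is centred at ~(322,398). Its six marks run counterclockwise from the broad one at (438,265), and the pointer dot lies on a line between the first two rests. I'll recompute with these edges.

Run:
```python
from h import *
import pickle
c=pickle.load(open('w1.pkl','rb'))
def w(x,y,z): return ray2plane(c,220+x/5-.4,100+y/5-.4,z)
D=w(322,398,.034);print('drum',D,np.linalg.norm(w(112,398,.034)-w(533,398,.034)))
p=w(327,335,.074);q=w(317,603,.074);print('bar',(p+q)/2,np.linalg.norm(p-q),np.degrees(np.arctan2(*(p-q)[1::-1])))
a=lambda P:np.degrees(np.arctan2(*(P-D)[1::-1]))%360
print('marks',[a(w(x,y,.034)).round(1) for x,y in [(438,265),(349,229),(253,240),(177,297),(140,383),(155,474)]],'dot',a(w(330,272,.041)))
for P in [w(322,398,.034)]: pass
for yaw in (77,75): print(yaw,move_to([.4775,.1795,.0465],np.radians(yaw)))
```

```text
drum [0.4723382  0.18000914 0.034     ] 0.07239471044058958
bar [0.47429789 0.17970292 0.074     ] 0.04223949768913097 165.49428557298017
marks [np.float64(127.2), np.float64(158.7), np.float64(190.6), np.float64(222.1), np.float64(252.8), np.float64(282.6)] dot 164.2056553028645
77 [(array([ 1.237e-01, -1.000e-04, -6.000e-04]), array([ 0.11, -0.  ,  0.01])), (array([ 1.237e-01, -1.000e-04, -6.000e-04]), array([-3.589e+01, -2.000e-02, -1.000e-02]))]
75 [(array([ 1.237e-01, -1.000e-04, -6.000e-04]), array([ 0.51, -0.  ,  0.01])), (array([ 1.237e-01, -1.000e-04, -6.000e-04]), array([-3.549e+01, -2.000e-02, -1.000e-02]))]
```

Three estimates of the axis agree within about 5 mm along the bar and 1–2 mm across it, so I'll use (0.4755, 0.179). The pointer stands ~37° from the stop mark. Descend with a partly open gripper, then close.

{"name": "carry_out", "arguments": {"targets": [0.05,0.03,-0.001,-0.002,0.4,0,0,0.05,0.06,-0.001,-0.002,0.4,0,0,0.05,0.085,-0.001,-0.002,0.4,0,0,0.05,0.105,-0.001,-0.002,0.4,0,0,0.05,0.124,-0.001,-0.002,0.4,0,0,0.05,0.124,-0.001,-0.002,0.4,0,0], "squeeze": 40}}

```text
clock: 2.45
tcp_pos: [0.4744, 0.1795, 0.0452]
orientation: [0.194, 1.565, -0.198]
contact_force: [-0.1, -0.8, -0.1]
grip_width: 0.05
```

{"name": "carry_out", "arguments": {"targets": [0,0,0,0,0,0,0,0,0,0,0,0,0,0,0,0,0,0,0,0,0,0,0,0,0,0,0,0,0,0,0,0,0,0,0]}}

```text
clock: 3.08
tcp_pos: [0.4745, 0.1795, 0.0453]
orientation: [0.195, 1.565, -0.198]
contact_force: [0.5, 0.8, 0.9]
grip_width: 0.0001
```

```bash
cat > st.py <<'E'
from h import *
o=r.get_obs();M=Rm(o['orientation'])
print(o['clock'],o['tcp_pos'].round(4),'F',o['contact_force'].round(2),'M',o['moment'].round(3),'w',round(o['grip_width'],4),'jaw yaw',np.degrees(np.arctan2(M[1,1],M[0,1])).round(2),'q7',o['joints'][6].round(3),'tau7',o['tau'][6].round(3))
E
python3 st.py
```

```text
3.075 [0.4745 0.1795 0.0453] F [0.54 0.8  0.88] M [-0.043 -0.036 -0.007] w 0.0001 jaw yaw 75.67 q7 0.952 tau7 -0.0
```

The fingers closed fully, so the bar isn't between them. Looking before anything else.

Run:
```python
from h import *
import pickle
c=cam('wrist');f=r.grab_frame('wrist');cv2.imwrite('pics/w2.png',f);pickle.dump(c,open('w2.pkl','wb'))
s=r.grab_frame('side')
cv2.imwrite('pics/m2.png',np.hstack([cv2.resize(f,(400,300)),cv2.resize(s[90:225,160:340],(400,300),interpolation=2)]))
```

```text
(no output)
```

View pics/m2.png

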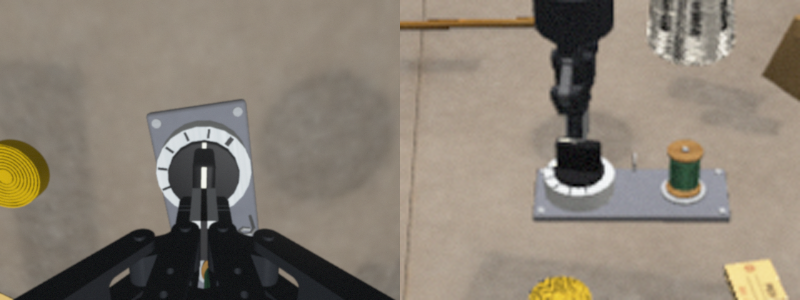

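Run:
```python
from h import *
o=r.get_obs();t=o['tcp_pos']
d=cam('side');s=cam('scene');w=cam('wrist')
for n,c in (('side',d),('scene',s),('wrist',w)): print(n,'tcp',proj(c,t),'40mm up',proj(c,t+[0,0,.04]),'bar ctr',proj(c,[.4765,.179,.074]))
f=r.grab_frame('wrist')[120:300,200:380];g=r.grab_frame('side')[130:190,210:280];h=r.grab_frame('scene')[150:220,195:265]
z=lambda a:cv2.resize(a,(260,400),interpolation=2)
cv2.imwrite('pics/m3.png',np.hstack([cv2.resize(x,(266,266),interpolation=2) for x in (f,cv2.copyMakeBorder(g,5,5,0,0,0),h)]))
```

```text
side tcp [238.90101299 163.73536554] 40mm up [238.43936969 149.48537232] bar ctr [239.49057166 153.61866915]
scene tcp [227.76281693 186.26927829] 40mm up [227.01281054 170.52495178] bar ctr [228.1046481 174.818924 ]
wrist tcp [284.72260585 251.48947372] 40mm up [284.3915385  291.68674189] bar ctr [284.65060089 282.77019372]
```

View pics/m3.png

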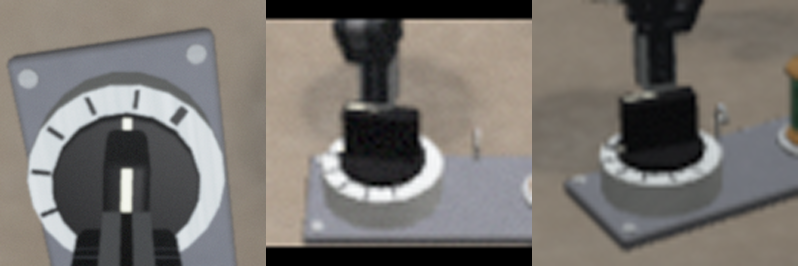

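Run:
```python
from h import *
import pickle
w=pickle.load(open('w1.pkl','rb'));s=cam('scene');d=cam('side')
def tri(obs):
    A=np.zeros((3,3));b=np.zeros(3);L=[]
    for c,u,v in obs:
        q=ray2plane(c,u,v,0)-c['xyz'];q/=np.linalg.norm(q);N=np.eye(3)-np.outer(q,q);A+=N;b+=N@c['xyz'];L.append((N,c['xyz']))
    X=np.linalg.solve(A,b);return X.round(4),[round(1000*np.linalg.norm(N@(X-p)),1) for N,p in L]
S=lambda x,y:(s,190+x/6-.4,155+y/6-.4);D=lambda x,y:(d,190+x/5-.4,115+y/5-.4)
W=lambda x,y:(w,220+x/5-.4,100+y/5-.4)
print('spindle top',tri([S(479,73),D(491,211),(w,298.5,312)]))
print('frontleft',tri([S(180,350),D(152,360),W(75,148)]))
print('frontright',tri([D(590,361),(w,264,322)]))
print('backright',tri([S(627,212),D(585,257),(w,339,315)]))
print('pointer end',tri([S(172,122),D(204,190),W(327,335)]))
print('line centre end',tri([S(230,115),D(248,190),W(322,468)]))
print('tail end',tri([S(285,112),D(300,197),W(317,603)]))
c=r.camera_info('wrist');o=r.get_obs();M=Rm(o['orientation']);print('cam in tool',M.T@(c['xyz']-o['tcp_pos']),Rm(c['orientation']).T@M)
f=cv2.imread('pics/w2.png')[150:400,170:400];cv2.imwrite('pics/w2c.png',cv2.resize(f,None,fx=2.4,fy=2.4,interpolation=2))
```

```text
spindle top (array([0.5854, 0.1684, 0.0648]), [np.float64(0.6), np.float64(0.6), np.float64(1.2)])
frontleft (array([0.4264, 0.145 , 0.0089]), [np.float64(1.2), np.float64(1.2), np.float64(2.3)])
frontright (array([0.627 , 0.1246, 0.0081]), [np.float64(1.4), np.float64(1.4)])
backright (array([ 0.6533,  0.1951, -0.013 ]), [np.float64(31.8), np.float64(25.2), np.float64(9.7)])
pointer end (array([0.4549, 0.185 , 0.076 ]), [np.float64(1.9), np.float64(2.1), np.float64(1.5)])
line centre end (array([0.4751, 0.1796, 0.0763]), [np.float64(1.3), np.float64(0.8), np.float64(2.0)])
tail end (array([0.4973, 0.1745, 0.0734]), [np.float64(0.4), np.float64(2.1), np.float64(2.2)])
cam in tool [-1.75726361e-01  4.54274044e-05 -8.03036271e-02] [[-4.12256528e-04  9.99999398e-01 -1.01677809e-03]
 [ 3.09913898e-01 -8.38952744e-04 -9.50764257e-01]
 [-9.50764538e-01 -7.07072433e-04 -3.09913365e-01]]
```

View pics/w2c.png

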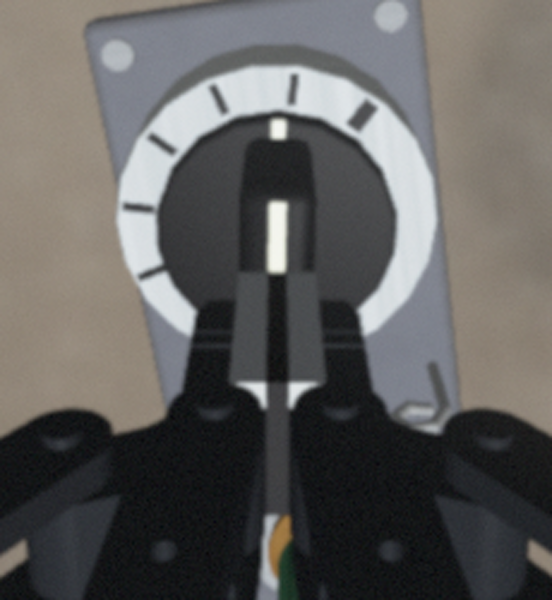

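The wrist and side views agree: the shut tips stand over the bar's top (tips ≈ 0.075 m, at (277,272) in the crop), about 30 mm higher than the reported TCP. Triangulation puts the bar top at 0.074–0.076, as it must be, so the dial is where I think and the fingers are effectively shorter than stated. Opening and going 24 mm lower in small steps, watching force.

{"name": "carry_out", "arguments": {"targets": [0.045,0,0,0,0,0,0,0.045,0,0,0,0,0,0,0.045,0,0,0,0,0,0,0.045,0.004,0,0,0,0,0,0.045,0.008,0,0,0,0,0,0.045,0.012,0,0,0,0,0,0.045,0.012,0,0,0,0,0]}}

```text
clock: 4.2
tcp_pos: [0.474, 0.1793, 0.0327]
orientation: [0.194, 1.566, -0.199]
contact_force: [0.2, 0.7, 0.3]
grip_width: 0.0453
```

```bash
python3 st.py
```

```text
4.2 [0.474  0.1793 0.0327] F [0.23 0.7  0.34] M [ 0.071 -0.022  0.031] w 0.0453 jaw yaw 75.67 q7 0.958 tau7 0.011
```

TCP reads 0.033, below the disc top at 0.041, with no contact, which confirms it. Lowering 9 mm more, then closing.

{"name": "carry_out", "arguments": {"targets": [0.045,0.004,0,-0.001,0,0,0,0.045,0.009,0,-0.001,0,0,0,0.045,0.009,0,-0.001,0,0,0]}}

```text
clock: 4.58
tcp_pos: [0.4726, 0.1793, 0.0232]
orientation: [0.194, 1.566, -0.199]
contact_force: [-0.1, -0.1, -0.5]
grip_width: 0.045
```

{"name": "carry_out", "arguments": {"targets": [0,0,0,0,0,0,0,0,0,0,0,0,0,0,0,0,0,0,0,0,0,0,0,0,0,0,0,0]}}

```text
clock: 5.08
tcp_pos: [0.4728, 0.1796, 0.0234]
orientation: [0.194, 1.566, -0.199]
contact_force: [-1.7, 1.0, 2.2]
grip_width: 0.0131
```

```bash
python3 st.py
```

```text
5.075 [0.4728 0.1796 0.0234] F [-1.7   1.02  2.22] M [ 0.184  0.176 -0.093] w 0.0131 jaw yaw 75.68 q7 0.961 tau7 0.04
```

Gripped (13 mm). It's ~3 mm off-axis along the bar, so I'll re-centre before turning.

{"name": "carry_out", "arguments": {"targets": [0.03,0,0,0,0,0,0,0.03,0,0,0,0,0,0,0.03,0,0,0.0035,0,0,0,0.03,0,0,0.0035,0,0,0,0,0,0,0.0035,0,0,0,0,0,0,0.0035,0,0,0,0,0,0,0.0035,0,0,0,0,0,0,0.0035,0,0,0]}}

```text
clock: 6.08
tcp_pos: [0.4762, 0.1787, 0.0235]
orientation: [0.194, 1.566, -0.199]
contact_force: [-1.2, 0.2, 2.4]
grip_width: 0.0126
```

{"name": "carry_out", "arguments": {"targets": [0,0,0,0,1,0,0,0,0,0,0,2,0,0,0,0,0,0,3,0,0,0,0,0,0,4,0,0,0,0,0,0,5,0,0,0,0,0,0,5,0,0]}}

```text
clock: 6.82
tcp_pos: [0.476, 0.1783, 0.0235]
orientation: [0.533, 1.507, -0.541]
contact_force: [-1.5, -1.8, 4.0]
grip_width: 0.013
```

```bash
python3 st.py
```

```text
6.825 [0.476  0.1783 0.0235] F [-1.49 -1.82  4.03] M [-0.404  0.215  0.012] w 0.013 jaw yaw 50.7 q7 0.618 tau7 -0.392
```

{"name": "carry_out", "arguments": {"targets": [0,0,0,0,0.5,0,0,0,0,0,0,1,0,0,0,0,0,0,1,0,0]}}

```text
clock: 7.2
tcp_pos: [0.4759, 0.1782, 0.0235]
orientation: [0.601, 1.488, -0.609]
contact_force: [-0.1, -1.5, 3.7]
grip_width: 0.0126
```

```bash
python3 st.py
```

```text
7.2 [0.4759 0.1782 0.0235] F [-0.08 -1.51  3.66] M [-0.297  0.183 -0.088] w 0.0126 jaw yaw 45.66 q7 0.548 tau7 -0.052
```

{"name": "carry_out", "arguments": {"targets": [0,0,0,0,0.5,0,0,0,0,0,0,1,0,0,0,0,0,0,1,0,0]}}

```text
clock: 7.58
tcp_pos: [0.4758, 0.1781, 0.0235]
orientation: [0.669, 1.467, -0.678]
contact_force: [-0.3, -1.9, 3.9]
grip_width: 0.013
```

```bash
python3 st.py
```

```text
7.575 [0.4758 0.1781 0.0235] F [-0.31 -1.87  3.95] M [-0.347  0.313 -0.057] w 0.013 jaw yaw 40.61 q7 0.479 tau7 -0.098
```

{"name": "carry_out", "arguments": {"targets": [0,0,0,0,0.5,0,0,0,0,0,0,1,0,0,0,0,0,0,1,0,0]}}

```text
clock: 7.95
tcp_pos: [0.4759, 0.178, 0.0236]
orientation: [0.734, 1.444, -0.745]
contact_force: [-0.5, -3.7, 5.3]
grip_width: 0.0134
```

```bash
python3 st.py
```

```text
7.95 [0.4759 0.178  0.0236] F [-0.51 -3.73  5.27] M [-0.739  0.143  1.333] w 0.0134 jaw yaw 35.69 q7 0.41 tau7 -1.467
```

{"name": "carry_out", "arguments": {"targets": [0,0,0,0,0.5,0,0,0,0,0,0,0.5,0,0]}}

```text
clock: 8.2
tcp_pos: [0.476, 0.1779, 0.0236]
orientation: [0.766, 1.431, -0.778]
contact_force: [-0.4, -4.0, 4.9]
grip_width: 0.013
```

```bash
python3 st.py
python3 - <<'E'
from h import *
f=r.grab_frame('wrist')[130:330,180:390];s=r.grab_frame('scene')[150:220,195:265]
cv2.imwrite('pics/m4.png',np.hstack([cv2.resize(f,(441,420),interpolation=2),cv2.resize(s,(350,420),interpolation=2)]))
E
```

```text
8.2 [0.476  0.1779 0.0236] F [-0.37 -3.96  4.87] M [-0.752  0.162  1.967] w 0.013 jaw yaw 33.28 q7 0.376 tau7 -2.097
```

View pics/m4.png

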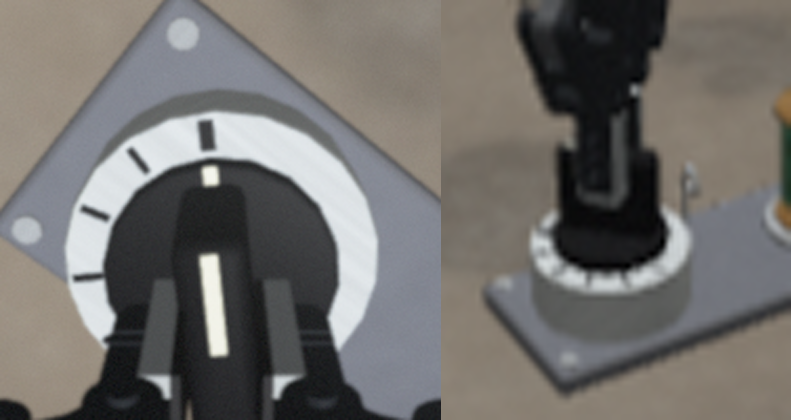

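The crop shows the pointer dot (210,175) right at the broad mark (207,135). The torque has risen to 2 N m, so the dial is at its stop. The jaws have over-rotated ~5° relative to the bar, so the stop is at jaw yaw ≈ 38°. It has been held there >0.1 s. Turning back to ≈ 98°: 65° counterclockwise.

{"name": "carry_out", "arguments": {"targets": [0,0,0,0,-1.3,0,0,0,0,0,0,-2.6,0,0,0,0,0,0,-3.9,0,0,0,0,0,0,-5.2,0,0,0,0,0,0,-6.5,0,0,0,0,0,0,-7.8,0,0,0,0,0,0,-9.1,0,0,0,0,0,0,-10.4,0,0,0,0,0,0,-11.7,0,0,0,0,0,0,-13,0,0,0,0,0,0,-13,0,0,0,0,0,0,-13,0,0]}}

```text
clock: 9.8
tcp_pos: [0.4765, 0.1791, 0.0236]
orientation: [-0.114, 1.572, 0.109]
contact_force: [1.6, 4.1, -4.3]
grip_width: 0.013
```

```bash
python3 st.py
```

```text
9.8 [0.4765 0.1791 0.0236] F [ 1.65  4.13 -4.26] M [ 0.97  -0.554  0.064] w 0.013 jaw yaw 98.12 q7 1.277 tau7 -0.089
```

Now release and rise, then look.

{"name": "carry_out", "arguments": {"targets": [0.03,0,0,0,0,0,0,0.045,0,0,0,0,0,0,0.045,0,0,0,0,0,0,0.045,-0.02,0,0,0,0,0,0.045,-0.05,0,0,0,0,0,0.06,-0.09,0,0,0,0,0,0.08,-0.13,0,0,0,0,0,0.08,-0.15,0,0,0,0,0,0.08,-0.15,0,0,0,0,0]}}

```text
clock: 10.92
tcp_pos: [0.4779, 0.1799, 0.175]
orientation: [-0.112, 1.569, 0.109]
contact_force: [-0.3, -0.4, -0.4]
grip_width: 0.0801
```

```bash
python3 st.py
python3 - <<'E'
from h import *
c=cam('wrist');f=r.grab_frame('wrist');u=proj(c,[.476,.179,.05]).astype(int);x,y=u[0]-60,u[1]-65;print(x,y)
cv2.imwrite('pics/w5.png',cv2.resize(f[y:y+120,x:x+120],None,fx=5,fy=5,interpolation=2))
E
```

```text
10.925 [0.4779 0.1799 0.175 ] F [-0.32 -0.43 -0.44] M [-0.018 -0.046  0.056] w 0.0801 jaw yaw 98.08 q7 1.254 tau7 -0.017
223 121
```

View pics/w5.png

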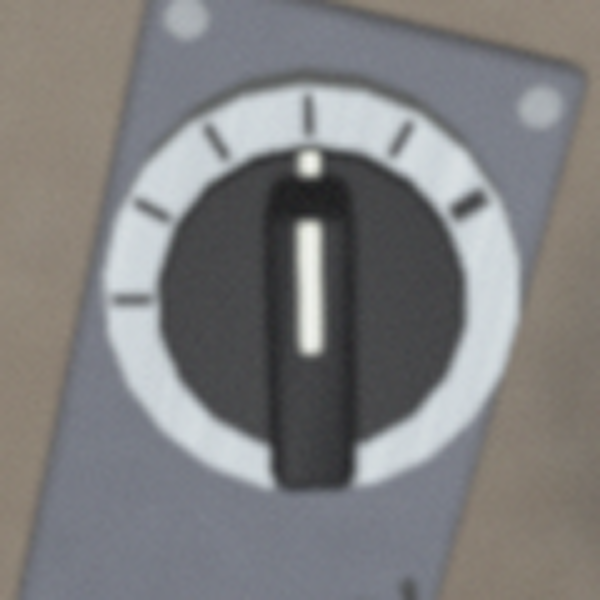

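The pointer dot (309,163) lines up with the third mark (308,115), two clicks counterclockwise of the broad one (469,205), and the gripper is clear. Handing in.

```bash
python3 -c "
from h import *
print(r.hand_in())"
```

```text
the job is handed in; nothing more can be done
None
```

I turned the spool unit's dial clockwise to its stop, turned it back 60° (two clicks), released it and raised the gripper clear. I then handed the job in at about 11 s on the robot's clock; the hand-in reports no verdict.

- **At the stop:** the pointer lined up with the broad mark, and torque on the dial axis had risen to about 2 N m.
- **Final position:** the last picture shows the pointer on the third mark, two clicks counterclockwise of the stop. The measured contact force was under 1 N.
- **Other unit:** the arm did not go near the bobbin unit. I took no last picture of it.

**What disagreed:**
- **Finger length:** the first grasp closed on nothing. The real fingertips stand about 30 mm higher than the reported tool point, as the wrist and side views showed. I lowered the tool about 22 mm and re-gripped.
- **Dial position:** my first estimates of the dial axis differed by about 5 mm along the bar. Triangulating across the three cameras settled it, and I re-centred the grip before turning.
- **Discarded measurements:** the automatic ellipse fits of the drum and one plate corner came out wrong, so I did not use them.

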